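Open the bar clamp to its end stop

TASK

Open the bar clamp on the shelf all the way: with a fingertip press the release button on top of its sliding jaw right down, and hold it down while you push the jaw along the bar, away from the screw head, until it stands against the stop pin. Then let the button spring up so that the jaw is locked there. Push gently, grip or pick up nothing, and leave the things around the clamp where they are.

Things in the scene. Friction and masses are not known exactly. Their poses are not given: they have to be found in the camera images.
- clamp: The bar clamp, screwed to the shelf (cannot move): aluminium bar along its y axis from -245 to +198 mm, 22 mm wide, top 62 mm above the shelf. Origin on the shelf under the bar's centre line, z up. Grey fixed head (110 mm high) with screw and 120 mm T-bar at y -330 to -155 mm. The jaw opens towards +y.
- button_top (a point): Centre of the release button's top face: a ribbed steel pad 26 (clamp x) by 40 mm (clamp y) on top of the grey sliding jaw; moves with both, axes as the clamp's. Fully up it is 115 mm above the shelf, 10 mm proud of the jaw's flat top (105 mm); fully down 107 mm. The jaw is 44 mm wide (its black facing 52 mm) and reaches from 48 mm behind this point (-y) to 46 mm ahead (+y).
- thumb_ridge (a point): Middle of the top edge of the thumb ridge on the jaw: a bar 40 mm across (clamp x), 10 mm thick, 34 mm ahead (+y) of the button's centre, its near face 29 mm ahead. Its top is 118 mm above the shelf, 11 mm above the button when that is down; a fingertip holding the button down pushes against it. Nothing else of the jaw stands higher than the button.
- jaw (a joint): Slide of the jaw in m: 0 nearest the head, growing as the clamp opens (clamp +y), 0.160 at the stop pin; starts at 0 to 0.050. The button's centre is at clamp y = value - 75 mm. With the button up the ratchet under the bar locks it against opening, after at most 10 mm of play; let up on the way, it locks at the next notch (every 10 mm). It drags with about 2 N when free.
- release (a joint): Travel of the release button, in m: 0 fully up, 0.008 fully down. A spring pushes it up with about 2 N at the top and 4 N at the bottom. The latch is free beyond 0.005. At the start it may stand up to 0.005 down where the latch rests on a tooth's slope.
- stop_pin (a point): Centre of the steel stop pin, 8 mm thick and 52 mm long, that passes crosswise (clamp x) through the bar at clamp y = +135 mm, 52 mm above the shelf. The jaw's rear end (46 mm ahead of the button's centre) meets it.
- can_a: Flattened red drinks can, a crumpled puck 69 mm across and 21 mm high, loose; origin at the centre of its underside.
- can_b: Another flattened red can, the same.
- can_c: The third flattened red can, the same.
- jar: Glass jar with steel lid, 72 mm across, 98 mm high, loose; origin at the centre of its underside.
- glue: White glue bottle, 54 mm across, 165 mm high, loose; origin at the centre of its underside.
- scraper: Yellow scraper lying flat, loose: along its x axis from -105 mm (handle end) to +82 mm (steel blade, 75 mm wide), 20 mm high; origin at shelf height under its neck.
- tape: Black tape measure, 66 by 34 mm, 60 mm high, loose; origin at the centre of its underside.
- offcut: Wood offcut lying flat, 45 (x) by 110 (y) by 22 mm, loose; origin at the centre of its underside.

How it is judged:
By the outcome, as a careful person would: the job done as asked, in the order asked, and still so for the second after the job is handed in, with the robot touching nothing.
It also fails if it takes over 38 s, if anything falls off the work surface, if the arm or the gripper's body presses on something with over 40 N, if the wrist force passes 120 N, or if a joint passes its speed limit or range.

ROBOT

A 6-joint arm with a two-finger parallel gripper is mounted at the origin on the work surface. World frame = base frame: x ahead of the robot, y to its left, z up, the work surface at z = 0. Lengths are in m, angles in rad, forces in N, time in s.
With the tool pointing down it reaches from about 0.425 to 0.925 m from the base axis. Payload 12.5 kg.
Tool frame: the origin (TCP) lies midway between the tips of the shut fingers; the grasp point (between the pads) lies grip_depth behind it (grip_depth is the distance from the TCP to the grasp point, in m); z points along the fingers, y is the line along which they close (so a half turn about z gives the same grasp; the last joint's range is limited). The gripper opens to 85 mm and grips with 20 to 120 N. Pads are 22 mm wide; open, the fingers measure 114 mm over their backs; the gripper's body (76 mm by 85 mm) begins 54 mm behind the grasp point. The pads swing forward as they close: fully open they stand 13 mm farther back than shut.
Start: joints at [1.019, 0.491, 1.559, -0, 1.092, -0.106], TCP at [0.269, 0.564, 0.231] pointing down, gripper open.
Joint ranges: [-3.1, 3.1], [-0.84, 2.19], [0.05, 2.79], [-1.13, 4.28], [0.06, 2.93], [-2.69, 2.69]. Speed limits (rad/s): [2.22, 2.22, 2.79, 3.14, 3.14, 3.14].

INTERFACE

Orientations are given as a rotation vector (axis times angle).
In Python, from workcell import state, snapshot, calibration, hand_in, cut_out, grip_depth gives the robot as it stands.
- The arm moves only by the shell command python3 -m pendant 'ROWS' [OPENING]. ROWS is JSON, a list of rows, each an object with "dp": the shift along the tool's x, y, z in cm, a list of three; "dr": the turn, a rotation vector about the tool's x, y, z in degrees, a list of three. In form: [{"dp": [tx, ty, tz], "dr": [wx, wy, wz]}, ...]. A call has 1 to 8 rows; each row shifts and turns the commanded pose from where the row before left it, along the tool's axes as they then stand; what a row does not reach is not made up. A row lasts 1/10 s, in which the tool goes at most 50 mm and 8.59 degrees, less where a joint would pass 70% of its speed; a pose out of reach is approached as far as the arm can. A call with a gripper value outside its range is refused whole. OPENING is the opening, from 0 (shut) to 1 (fully open), set as the call begins (- or left out, the last holds). The fingers move at their own pace and stop on an object; the grip force is fixed at half the most. Time passes only in rows, so rows that do not move let the fingers close. It gives the time, the measured TCP pose, the force, the opening and the grip force at its end, in the units of the state.
- state(): the state, without advancing time (a new reading comes with each control period).
- snapshot(name): name is "scene" or "top"; returns (picture, depth): 384x512x3 uint8, red, green, blue; 384x512 float32, m along the optical axis (not along the pixel's ray), 0 where there is no reading.
- calibration(name): a dict with "K" (3x3 intrinsics, pixels), "R" (3x3) and "t" (3): a world point X has camera coordinates R X + t. Camera axes: x right, y down, z forward; pixel columns grow to the right and rows downward; lengths in m; the calibration is good to about 2 mm. A picture is of the moment at which its call begins. calibration takes no time and is no camera call.
- hand_in(): hands the job in; it is judged then, once.
Trained networks look in the newest picture that a camera, given by its name, has taken for a name from the list of things; names that differ only in an ending like _2 or _b are one class to them, and where a whole thing is asked for, a point or a joint stands for the part that bears it (a point fixed in the world has none). Each returns a list of dicts, best first, with "score" (0 to 1); they miss things now and then, are a little off and sometimes report something else, mostly with a low value. They report only what shows in the picture. A call takes as long as a camera call.
- cut_out(name, camera): "region" (384x512 bool, what is visible of it) and "centre" ([column, row] in pixels, amid what is visible of it).
The state is a dict: "t": time; "qpos": joint angles; "dq": joint speeds; "joint_torque": joint torques, N m; "eef_pos": TCP position; "tcp_rot": TCP orientation; "contact_force": force on the tool from outside, world axes, zero at the start; "moment": the same for the moment, N m; "width": finger opening in m; "grip_force": force on a finger pad.
Only numpy, scipy, OpenCV 4.12 (cv2) and the standard library are available. Lean on these libraries where they do the work, as an engineer would, in place of code of your own. Each camera call takes 0.05 s, during which the arm holds its last target. There are 200 camera calls.

## Working session

There is one attempt and no reset: what is moved stays moved. The work goes in short steps, Python scripts to look and compute and a shell command to move; the robot and the scene stay as the last step left them, time stands still between calls to the robot, and variables do not carry over. Pictures are saved under pics/ and viewed, at most 10 in all, crops included, and the job is handed in when it is done.

```bash
mkdir -p pics
cat > h.py <<'E'
import numpy as np, cv2
from workcell import *
def world(cam,uv,depth=None,z=None):
    c=calibration(cam);K,R,t=[np.array(c[k]) for k in("K","R","t")]
    r=np.linalg.inv(K)@np.array([uv[0],uv[1],1.]); C=-R.T@t; d=R.T@r
    return C+d*(depth if depth is not None else (z-C[2])/d[2])
def cloud(cam,dep):
    c=calibration(cam);K,R,t=[np.array(c[k]) for k in("K","R","t")]
    v,u=np.indices(dep.shape); P=np.stack([(u-K[0,2])/K[0,0]*dep,(v-K[1,2])/K[1,1]*dep,dep],-1)
    return (P-t)@R
E
python3 - <<'E'
from h import *
print(state())
for n in("scene","top"):
    p,d=snapshot(n); cv2.imwrite(f"pics/{n}0.png",p[:,:,::-1]); np.save(n,d)
    W=cloud(n,d)
    for k in("button_top","thumb_ridge","stop_pin","jaw","clamp","jar","glue"):
        for o in cut_out(k,n)[:2]:
            m=o["region"]&(d>0)
            print(n,k,round(o["score"],2),np.round(o["centre"]),m.sum(),np.round(np.median(W[m],0),3) if m.any() else '', np.round(np.percentile(W[m],[3,97],axis=0),3).tolist() if m.any() else '')
E
```

```text
{'t': 0.0, 'qpos': array([ 1.01939069e+00,  4.91585396e-01,  1.55946753e+00, -2.29085202e-05,
        1.09167659e+00, -1.05585550e-01]), 'dq': array([ 0.0002926 ,  0.00035726,  0.00087346,  0.00038163, -0.00017846,
        0.00020642]), 'joint_torque': array([-2.06375422e-03, -6.18453240e+01, -2.61588335e+01, -1.97915138e-04,
        4.10179389e-03, -2.66731303e-05]), 'eef_pos': array([0.26935468, 0.56372702, 0.23070546]), 'tcp_rot': array([-6.94414363e-01, -3.06352847e+00,  1.70040121e-03]), 'contact_force': array([ 1.13381365, -0.13907593,  1.17469883]), 'moment': array([-0.04809952,  0.02286446,  0.01743796]), 'grip_force': 0.0, 'width': 0.08522987014488034}
scene button_top 0.82 [226. 223.] 251 [ 0.619 -0.023  0.115] [[0.604, -0.041, 0.109], [0.633, -0.005, 0.118]]
scene thumb_ridge 0.68 [228. 232.] 1540 [ 0.628 -0.025  0.105] [[0.594, -0.069, 0.033], [0.657, 0.02, 0.118]]
scene stop_pin 0.87 [199. 264.] 6230 [ 0.656 -0.087  0.072] [[0.519, -0.287, 0.003], [0.767, 0.166, 0.116]]
scene jaw 0.73 [225. 231.] 1614 [ 0.628 -0.026  0.105] [[0.595, -0.069, 0.029], [0.656, 0.022, 0.118]]
[... 525 characters left out ...]
_pin 0.91 [311. 160.] 3806 [ 0.628 -0.053  0.074] [[0.503, -0.282, 0.009], [0.751, 0.165, 0.117]]
top jaw 0.88 [298. 167.] 1022 [ 0.611 -0.026  0.108] [[0.579, -0.072, 0.039], [0.647, 0.018, 0.119]]
top jaw 0.23 [309. 159.] 3925 [ 0.626 -0.051  0.071] [[0.501, -0.281, 0.009], [0.756, 0.165, 0.117]]
top clamp 0.83 [313. 158.] 4068 [ 0.629 -0.053  0.068] [[0.501, -0.285, 0.008], [0.757, 0.165, 0.117]]
top jar 0.84 [295. 220.] 769 [ 0.492 -0.017  0.099] [[0.464, -0.047, 0.066], [0.523, 0.013, 0.102]]
top jar 0.17 [312. 160.] 4303 [ 0.631 -0.054  0.066] [[0.501, -0.291, 0.002], [0.765, 0.165, 0.117]]
top glue 0.73 [180. 167.] 709 [0.615 0.236 0.11 ] [[0.597, 0.219, 0.017], [0.643, 0.262, 0.168]]
```

Run:
```python
from h import *
a=cv2.imread("pics/scene0.png");b=cv2.imread("pics/top0.png")
cv2.imwrite("pics/a.png",cv2.resize(a[140:340,100:370],None,fx=2.9,fy=2.9,interpolation=3))
cv2.imwrite("pics/b.png",cv2.resize(b[80:270,150:420],None,fx=2.9,fy=2.9,interpolation=3))
# bar axis from top cloud: points z 0.05..0.068 ; also high profile
for n in("top","scene"):
    d=np.load(n+".npy");W=cloud(n,d)
    m=(d>0)&(abs(W[...,2]-.062)<.004)&(abs(W[...,0]-.62)<.1)&(W[...,1]<.2)&(W[...,1]>-.35)
    cut=W[m]
    print(n,len(cut))
    for lo in np.arange(-.3,.2,.03):
        q=cut[(cut[:,1]>lo)&(cut[:,1]<lo+.03)]
        if len(q)>5: print(round(lo+.015,3),np.round(np.percentile(q[:,0],[5,50,95]),3),len(q))
    m=(d>0)&(abs(W[...,0]-.62)<.06)&(abs(W[...,1]+.025)<.08)&(W[...,2]>.1)
    q=W[m]
    for lo in np.arange(-.09,.05,.006):
        s=q[(q[:,1]>=lo)&(q[:,1]<lo+.006)]
        if len(s)>2: print('jaw',round(lo+.003,3),np.round(np.percentile(s[:,0],[3,50,97]),3),np.round(np.percentile(s[:,2],[10,50,90]),3))
```

```text
top 1250
-0.195 [0.676 0.678 0.686] 7
-0.165 [0.523 0.539 0.688] 119
-0.135 [0.526 0.549 0.676] 271
-0.105 [0.546 0.656 0.672] 150
-0.075 [0.635 0.649 0.658] 61
-0.045 [0.596 0.602 0.606] 7
-0.015 [0.579 0.587 0.593] 7
0.015 [0.577 0.587 0.6  ] 73
0.045 [0.564 0.577 0.592] 133
0.075 [0.549 0.561 0.575] 131
0.105 [0.531 0.545 0.559] 137
0.135 [0.522 0.533 0.549] 121
0.165 [0.522 0.527 0.541] 32
jaw -0.075 [0.613 0.618 0.626] [0.109 0.112 0.113]
jaw -0.069 [0.614 0.624 0.636] [0.103 0.109 0.113]
jaw -0.063 [0.613 0.63  0.647] [0.105 0.107 0.112]
jaw -0.057 [0.608 0.632 0.655] [0.105 0.107 0.111]
jaw -0.051 [0.606 0.631 0.657] [0.105 0.107 0.11 ]
jaw -0.045 [0.603 0.63  0.649] [0.105 0.108 0.116]
jaw -0.039 [0.6   0.619 0.645] [0.106 0.113 0.117]
jaw -0.033 [0.595 0.616 0.641] [0.106 0.115 0.118]
jaw -0.027 [0.593 0.614 0.639] [0.106 0.115 0.117]
jaw -0.021 [0.589 0.611 0.637] [0.105 0.115 0.117]
jaw -0.015 [0.586 0.607 0.631] [0.106 0.116 0.118]
jaw -0.009 [0.583 0.606 0.629] [0.105 0.108 0.117]
jaw -0.003 [0.58  0.605 0.626] [0.105 0.108 0.119]
jaw 0.003 [0.578 0.596 0.622] [0.105 0.1
[... 745 characters left out ...]
51 [0.609 0.636 0.661] [0.104 0.106 0.111]
jaw -0.045 [0.606 0.628 0.652] [0.104 0.106 0.109]
jaw -0.039 [0.603 0.629 0.649] [0.105 0.107 0.116]
jaw -0.033 [0.6   0.627 0.646] [0.105 0.114 0.116]
jaw -0.027 [0.597 0.625 0.643] [0.104 0.115 0.117]
jaw -0.021 [0.593 0.624 0.639] [0.105 0.114 0.116]
jaw -0.015 [0.59  0.619 0.636] [0.105 0.115 0.117]
jaw -0.009 [0.586 0.616 0.633] [0.104 0.114 0.116]
jaw -0.003 [0.586 0.606 0.63 ] [0.104 0.108 0.118]
jaw 0.003 [0.587 0.603 0.627] [0.105 0.109 0.119]
jaw 0.009 [0.593 0.611 0.623] [0.105 0.115 0.119]
jaw 0.015 [0.601 0.617 0.62 ] [0.106 0.118 0.12 ]
jaw 0.021 [0.599 0.614 0.619] [0.102 0.106 0.118]
jaw 0.027 [0.612 0.614 0.615] [0.104 0.105 0.106]
```

View pics/a.png

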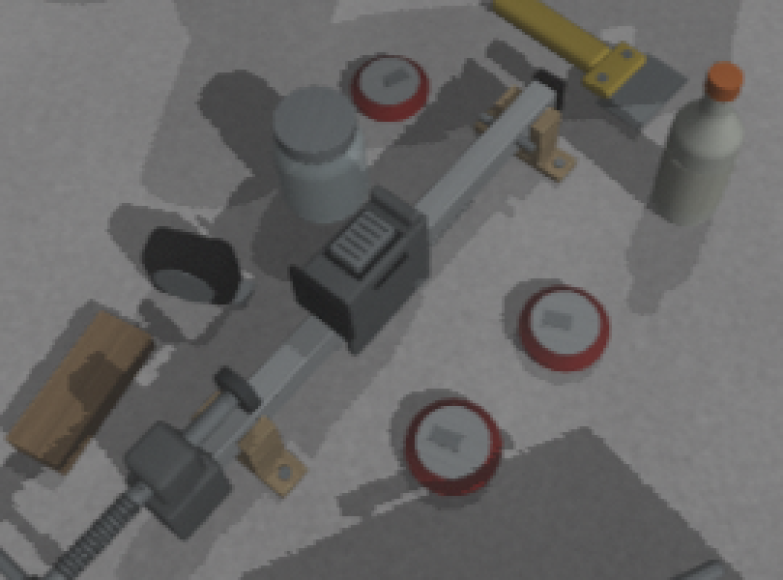

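View pics/b.png

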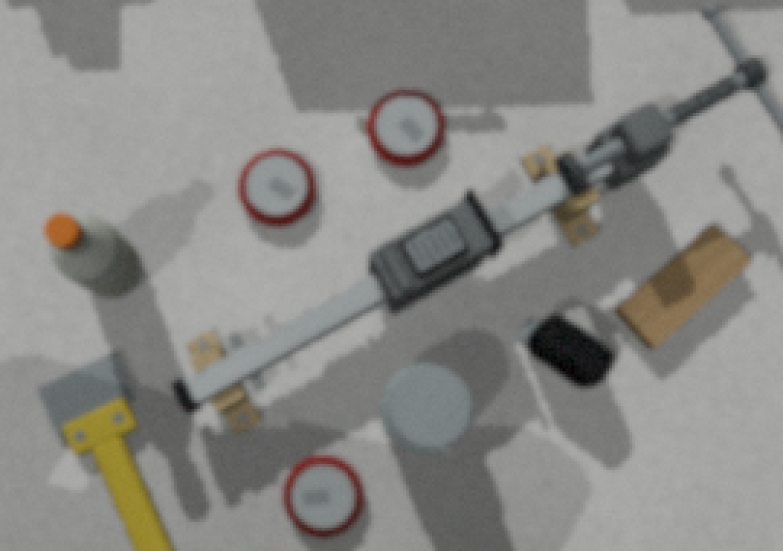

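The scene view shows the jaw mid-bar, with the button at about (360,238) in the crop and the ridge at its upper right. The bar runs to its end cap at (548,90), and the jar stands beside it. The top view agrees: button at (435,245), ridge and opening direction to the lower left. The bar direction is about (-0.466, 0.885), and the button centre is about (0.6165, -0.0245). I'll shut the fingers and turn so that tool x points in the opening direction.

```bash
python3 -m pendant '[{"dp":[0,0,0],"dr":[0,0,7.4]},{"dp":[0,0,0],"dr":[0,0,7.4]},{"dp":[0,0,0],"dr":[0,0,7.4]},{"dp":[0,0,0],"dr":[0,0,7.3]},{"dp":[0,0,0],"dr":[0,0,7.3]},{"dp":[0,0,0],"dr":[0,0,0]}]' 0; python3 -m pendant '[{"dp":[-4,0.2,0],"dr":[0,0,0]},{"dp":[-4,0.2,0],"dr":[0,0,0]},{"dp":[-4,0.2,0],"dr":[0,0,0]},{"dp":[-4,0.2,0],"dr":[0,0,0]},{"dp":[-4,0.2,0],"dr":[0,0,0]},{"dp":[-4,0.2,0],"dr":[0,0,0]},{"dp":[-4,0.2,0],"dr":[0,0,0]},{"dp":[-4,0.2,0],"dr":[0,0,0]}]'; python3 -m pendant '[{"dp":[-4,0.2,0],"dr":[0,0,0]},{"dp":[-4,0.2,0],"dr":[0,0,0]},{"dp":[-4,0.2,0],"dr":[0,0,0]},{"dp":[-4,0.2,0],"dr":[0,0,0]},{"dp":[-4,0.2,0],"dr":[0,0,0]},{"dp":[-4,0.2,0],"dr":[0,0,0]},{"dp":[-2,0.2,0],"dr":[0,0,0]},{"dp":[0,0,0],"dr":[0,0,0]}]'
cat >> h.py <<'E'
def rel(B=(.6165,-.0245)):
    from scipy.spatial.transform import Rotation as Ro
    s=state(); R=Ro.from_rotvec(s["tcp_rot"]).as_matrix(); p=s["eef_pos"]
    u=np.array([-.4656,.885,0]); w=np.array([.885,.4656,0]); e=p-np.array([*B,0])
    print("t",round(s["t"],2),"along %.1f across %.1f z %.1f mm"%(e@u*1e3,e@w*1e3,p[2]*1e3),"xang %.1f deg"%np.degrees(np.arctan2(R[1,0],R[0,0])),"zt",np.round(R[:,2],3),"F u,w,z",np.round([s["contact_force"]@u,s["contact_force"]@w,s["contact_force"][2]],1),"width",round(s["width"],3),np.round(s["qpos"],2))
E
python3 -c "
from h import *; rel()"
```

```text
t: 1.4
eef_pos: [0.2695, 0.5639, 0.2313]
tcp_rot: [-1.629, -2.687, -0.0]
contact_force: [-1.2, 0.5, -0.5]
width: 0.0
grip_force: 0.0
t: 2.2
eef_pos: [0.4328, 0.2865, 0.2315]
tcp_rot: [1.62, 2.691, 0.001]
contact_force: [0.5, 0.5, 0.5]
width: 0.0001
grip_force: 0.0
t: 3.0
eef_pos: [0.5664, 0.062, 0.2311]
tcp_rot: [1.625, 2.688, 0.0]
contact_force: [-0.9, 0.5, -0.2]
width: -0.0001
grip_force: 0.0
t 3.0 along 99.9 across -4.1 z 231.1 mm xang 117.7 deg zt [ 0. -0. -1.] F u,w,z [ 0.9 -0.6 -0.2] width -0.0 [-0.01  0.41  1.7  -0.    1.03 -0.49]
```

```bash
python3 -m pendant '[{"dp":[-4,0.4,0],"dr":[0,0,0]},{"dp":[-4,0,0],"dr":[0,0,0]},{"dp":[-1,0,2],"dr":[0,0,0]},{"dp":[0,0,3],"dr":[0,0,0]},{"dp":[0,0,3],"dr":[0,0,0]},{"dp":[0,0,1.5],"dr":[0,0,0]},{"dp":[0,0,0],"dr":[0,0,0]}]'
python3 - <<'E'
from h import *
rel()
p,d=snapshot("scene"); a=p[:,:,::-1][130:290,130:330]
p,d=snapshot("top"); b=p[:,:,::-1][90:250,200:400]
cv2.imwrite("pics/c.png",np.hstack([cv2.resize(x,(400,320),interpolation=3) for x in(a,b)]))
E
```

```text
t: 3.7
eef_pos: [0.6093, -0.0127, 0.1343]
tcp_rot: [-1.62, -2.687, 0.002]
contact_force: [-0.2, -0.1, 0.2]
width: 0.0002
grip_force: 0.0
t 3.7 along 13.8 across -0.8 z 134.3 mm xang 117.8 deg zt [-0.004  0.001 -1.   ] F u,w,z [ 0.  -0.2  0.2] width 0.0 [-0.13  0.58  1.69  0.    0.87 -0.62]
```

View pics/c.png

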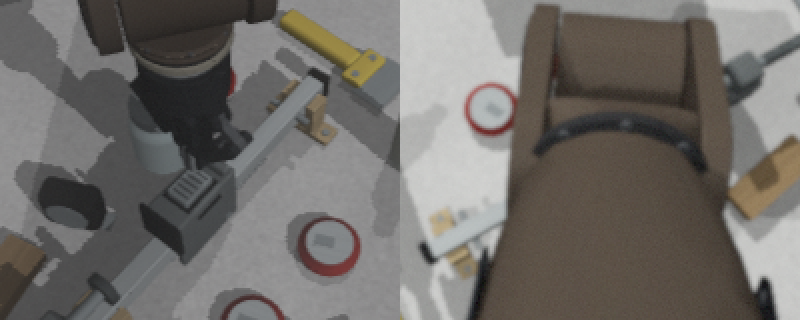

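The scene view (left) shows the button clear at about (188,187), with the fingers above the ridge end at about (205,155). I'll check the TCP's projection and shift back a little first.

```bash
python3 -m pendant '[{"dp":[-0.4,0.1,0.4],"dr":[0,0,0]},{"dp":[0,0,0],"dr":[0,0,0]}]'
python3 - <<'E'
from h import *
rel()
p,d=snapshot("scene"); a=np.ascontiguousarray(p[:,:,::-1])
c=calibration("scene");K,R,t=[np.array(c[k]) for k in("K","R","t")]
def pr(X): q=K@(R@np.array(X)+t); return q[:2]/q[2]
tcp=state()["eef_pos"]; u=np.array([-.4656,.885,0]); B=np.array([.6165,-.0245,.115])
o=np.array([180,170])
im=cv2.resize(a[170:260,180:280],(800,720),interpolation=3)[:600]
for X,col in((tcp,(0,0,255)),(B,(0,255,0)),(B+u*.034+[0,0,.003],(255,0,0)),([tcp[0],tcp[1],.115],(0,255,255))):
    cv2.drawMarker(im,tuple(int(v) for v in (pr(X)-o+.5)*8),col,0,20,2)
cv2.imwrite("pics/d.png",im)
E
```

```text
t: 4.0
eef_pos: [0.6138, -0.0169, 0.1329]
tcp_rot: [1.625, 2.687, 0.001]
contact_force: [-0.1, -0.2, 0.4]
width: 0.0003
grip_force: 0.0
t 4.0 along 7.9 across 1.2 z 132.9 mm xang 117.7 deg zt [ 0.001 -0.    -1.   ] F u,w,z [-0.1 -0.2  0.4] width 0.0 [-0.14  0.58  1.69  0.    0.87 -0.62]
```

View pics/d.png

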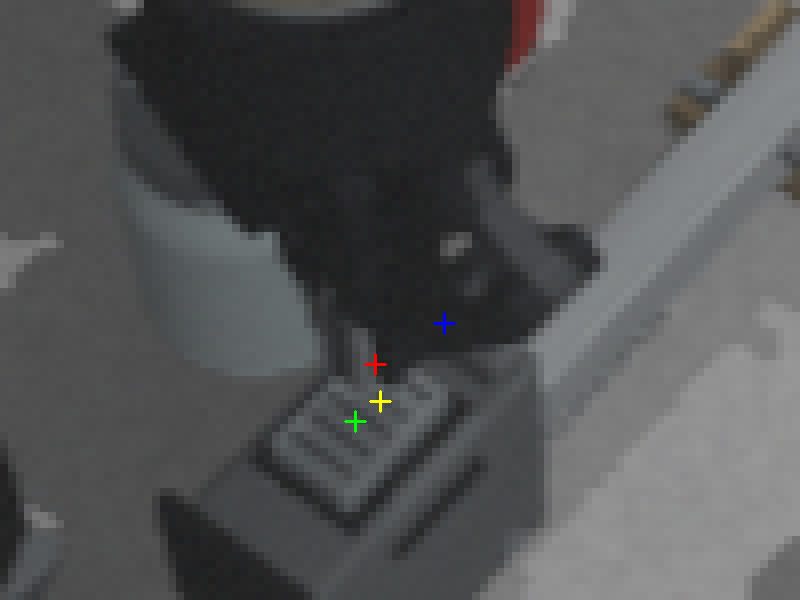

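The button's ribs surround the green mark at (355,420), and the TCP (red, 375,365) will come down on the yellow mark at (380,400), 8 mm ahead of centre. Descending.

```bash
python3 -m pendant '[{"dp":[0,0,0.8],"dr":[0,0,0]},{"dp":[0,0,0.7],"dr":[0,0,0]},{"dp":[0,0,0],"dr":[0,0,0]}]'
python3 -c "
from h import *; rel()"
python3 -m pendant '[{"dp":[0,0,0.3],"dr":[0,0,0]},{"dp":[0,0,0.3],"dr":[0,0,0]},{"dp":[0,0,0],"dr":[0,0,0]}]'
python3 -c "
from h import *; rel()"
```

```text
t: 4.35
eef_pos: [0.6128, -0.0167, 0.1161]
tcp_rot: [-1.625, -2.687, 0.001]
contact_force: [-1.1, -0.0, 0.8]
width: -0.0002
grip_force: 0.0
t 4.35 along 8.6 across 0.3 z 116.1 mm xang 117.7 deg zt [-0.002  0.    -1.   ] F u,w,z [ 0.5 -1.   0.8] width -0.0 [-0.14  0.61  1.7   0.    0.84 -0.62]
t: 4.65
eef_pos: [0.6134, -0.0168, 0.1112]
tcp_rot: [1.626, 2.688, 0.0]
contact_force: [-1.4, -0.1, 3.3]
width: 0.0002
grip_force: 1.4
t 4.65 along 8.3 across 0.8 z 111.2 mm xang 117.7 deg zt [ 0.  0. -1.] F u,w,z [ 0.6 -1.3  3.3] width 0.0 [-0.14  0.61  1.7   0.    0.83 -0.62]
```

```bash
python3 -m pendant '[{"dp":[0,0,0.2],"dr":[0,0,0]},{"dp":[0,0,0.2],"dr":[0,0,0]},{"dp":[0,0,0],"dr":[0,0,0]}]'
python3 -c "
from h import *; rel()"
python3 -m pendant '[{"dp":[0,0,0.1],"dr":[0,0,0]},{"dp":[0,0,0],"dr":[0,0,0]}]'
python3 -c "
from h import *; rel()"
```

```text
t: 4.95
eef_pos: [0.6134, -0.0168, 0.1073]
tcp_rot: [1.626, 2.688, 0.0]
contact_force: [-0.9, -0.1, 3.3]
width: 0.0002
grip_force: 1.9
t 4.95 along 8.2 across 0.9 z 107.3 mm xang 117.7 deg zt [ 0.  0. -1.] F u,w,z [ 0.4 -0.8  3.3] width 0.0 [-0.14  0.62  1.71  0.    0.82 -0.62]
t: 5.15
eef_pos: [0.6135, -0.0169, 0.107]
tcp_rot: [1.626, 2.688, 0.0]
contact_force: [-3.0, 0.1, 8.9]
width: -0.0002
grip_force: 4.5
t 5.15 along 8.2 across 0.9 z 107.0 mm xang 117.7 deg zt [ 0.001 -0.    -1.   ] F u,w,z [ 1.5 -2.6  8.9] width -0.0 [-0.14  0.62  1.71 -0.    0.82 -0.62]
```

The button bottomed at 107 mm with about 9 N. Now I push along tool x.

```bash
python3 -m pendant '[{"dp":[0.3,0,0],"dr":[0,0,0]},{"dp":[0.3,0,0],"dr":[0,0,0]},{"dp":[0.3,0,0],"dr":[0,0,0]},{"dp":[0.3,0,0],"dr":[0,0,0]},{"dp":[0.3,0,0],"dr":[0,0,0]},{"dp":[0,0,0],"dr":[0,0,0]}]'
python3 -c "
from h import *; rel()"
python3 -m pendant '[{"dp":[0.4,0,0],"dr":[0,0,0]},{"dp":[0.4,0,0],"dr":[0,0,0]},{"dp":[0.4,0,0],"dr":[0,0,0]},{"dp":[0.4,0,0],"dr":[0,0,0]},{"dp":[0.4,0,0],"dr":[0,0,0]},{"dp":[0,0,0],"dr":[0,0,0]}]'
python3 - <<'E'
from h import *
rel()
for n in ("scene",):
    p,d=snapshot(n);W=cloud(n,d)
    for o in cut_out("jaw",n)[:1]:
        m=o["region"]&(d>0);print(np.round(o["centre"]),m.sum(),np.round(np.percentile(W[m],[3,50,97],axis=0),3).tolist())
E
```

```text
t: 5.75
eef_pos: [0.6064, -0.0036, 0.107]
tcp_rot: [1.625, 2.687, 0.0]
contact_force: [-3.7, -0.7, 9.7]
width: 0.0001
grip_force: 4.7
t 5.75 along 23.2 across 0.8 z 107.0 mm xang 117.7 deg zt [ 0.001 -0.    -1.   ] F u,w,z [ 1.1 -3.6  9.7] width 0.0 [-0.11  0.61  1.73 -0.    0.81 -0.6 ]
t: 6.35
eef_pos: [0.5969, 0.0142, 0.107]
tcp_rot: [1.626, 2.688, -0.0]
contact_force: [-4.1, -0.3, 10.8]
width: 0.0001
grip_force: 5.2
t 6.35 along 43.4 across 0.6 z 107.0 mm xang 117.7 deg zt [ 0. -0. -1.] F u,w,z [ 1.6 -3.7 10.8] width 0.0 [-0.09  0.6   1.75 -0.    0.79 -0.57]
[234. 224.] 1166 [[0.593, -0.04, 0.032], [0.616, -0.003, 0.098], [0.641, 0.051, 0.11]]
```

The jaw follows (rear moved about 33 mm), with the button still down. Continuing.

```bash
python3 -m pendant '[{"dp":[0.4,0,0],"dr":[0,0,0]},{"dp":[0.4,0,0],"dr":[0,0,0]},{"dp":[0.4,0,0],"dr":[0,0,0]},{"dp":[0.4,0,0],"dr":[0,0,0]},{"dp":[0.4,0,0],"dr":[0,0,0]},{"dp":[0.4,0,0],"dr":[0,0,0]},{"dp":[0.4,0,0],"dr":[0,0,0]},{"dp":[0.4,0,0],"dr":[0,0,0]}]'
python3 - <<'E'
from h import *
rel()
p,d=snapshot("scene"); a=p[:,:,::-1]
cv2.imwrite("pics/e.png",cv2.resize(a[130:270,180:350],None,fx=4,fy=4,interpolation=3))
E
```

```text
t: 7.25
eef_pos: [0.582, 0.0421, 0.107]
tcp_rot: [1.626, 2.688, -0.001]
contact_force: [-4.8, -4.5, 11.3]
width: -0.0002
grip_force: 5.3
t 7.25 along 75.0 across 0.5 z 107.0 mm xang 117.7 deg zt [ 0.    -0.001 -1.   ] F u,w,z [-1.8 -6.3 11.3] width -0.0 [-0.04  0.58  1.78 -0.    0.77 -0.52]
```

View pics/e.png

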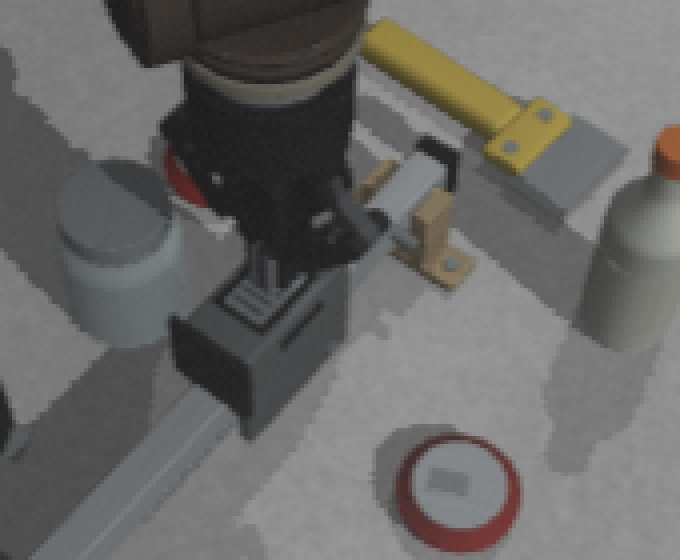

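The jaw has moved well along; its rear end, at about (350,300), still stands short of the stop pin near (405,240). I continue more slowly and take out a little side force.

```bash
python3 -m pendant '[{"dp":[0.4,-0.1,0],"dr":[0,0,0]},{"dp":[0.4,0,0],"dr":[0,0,0]},{"dp":[0.4,0,0],"dr":[0,0,0]},{"dp":[0.4,0,0],"dr":[0,0,0]},{"dp":[0.4,0,0],"dr":[0,0,0]},{"dp":[0,0,0],"dr":[0,0,0]}]'
python3 -c "
from h import *; rel()"
python3 -m pendant '[{"dp":[0.3,0,0],"dr":[0,0,0]},{"dp":[0.3,0,0],"dr":[0,0,0]},{"dp":[0.3,0,0],"dr":[0,0,0]},{"dp":[0,0,0],"dr":[0,0,0]}]'
python3 -c "
from h import *; rel()"
```

```text
t: 7.9
eef_pos: [0.5723, 0.06, 0.107]
tcp_rot: [1.625, 2.687, 0.001]
contact_force: [-1.9, 0.3, 8.9]
width: -0.0003
grip_force: 4.6
t 7.9 along 95.4 across 0.2 z 107.0 mm xang 117.7 deg zt [ 0.001 -0.    -1.   ] F u,w,z [ 1.2 -1.5  8.9] width -0.0 [-0.01  0.57  1.81  0.    0.76 -0.49]
t: 8.3
eef_pos: [0.5681, 0.0678, 0.107]
tcp_rot: [1.625, 2.687, 0.001]
contact_force: [-2.0, 0.1, 9.7]
width: 0.0004
grip_force: 4.7
t 8.3 along 104.2 across 0.1 z 107.0 mm xang 117.7 deg zt [ 0.001 -0.    -1.   ] F u,w,z [ 1.  -1.7  9.7] width 0.0 [ 0.    0.57  1.81 -0.    0.76 -0.48]
```

```bash
for i in 1; do python3 -m pendant '[{"dp":[0.2,0,0],"dr":[0,0,0]},{"dp":[0.2,0,0],"dr":[0,0,0]},{"dp":[0.2,0,0],"dr":[0,0,0]},{"dp":[0.2,0,0],"dr":[0,0,0]},{"dp":[0,0,0],"dr":[0,0,0]}]' >/dev/null; done
python3 - <<'E'
from h import *
rel()
p,d=snapshot("scene"); a=p[:,:,::-1]
cv2.imwrite("pics/f.png",cv2.resize(a[150:250,220:330],None,fx=6,fy=6,interpolation=3))
E
```

```text
t 8.8 along 112.1 across 0.1 z 107.0 mm xang 117.7 deg zt [ 0.001 -0.    -1.   ] F u,w,z [-0.5 -3.   9.6] width -0.0 [ 0.02  0.57  1.82 -0.    0.75 -0.47]
```

View pics/f.png

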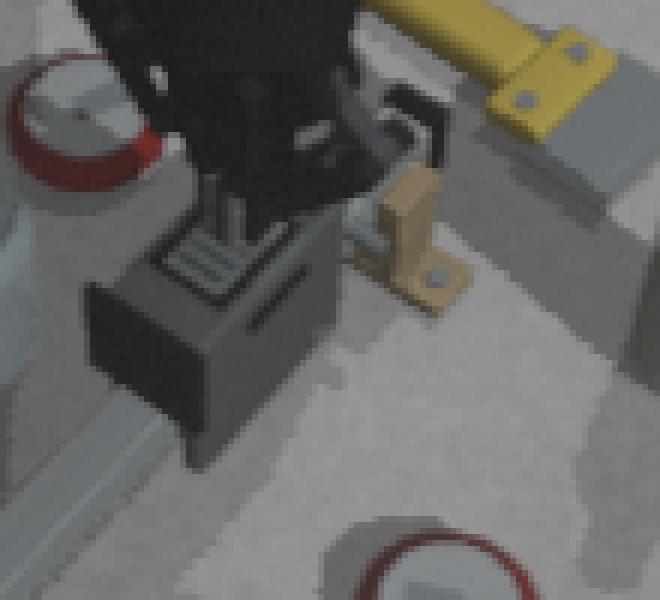

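The jaw's rear edge, at about (340,250), is 10–15 mm short of the pin at (365,235). I continue in small steps and watch the force.

```bash
python3 -m pendant '[{"dp":[0.2,0,0],"dr":[0,0,0]},{"dp":[0.2,0,0],"dr":[0,0,0]},{"dp":[0.2,0,0],"dr":[0,0,0]},{"dp":[0,0,0],"dr":[0,0,0]}]' >/dev/null
python3 -c "
from h import *; rel()"
python3 -m pendant '[{"dp":[0.2,0,0],"dr":[0,0,0]},{"dp":[0.1,0,0],"dr":[0,0,0]},{"dp":[0,0,0],"dr":[0,0,0]}]' >/dev/null
python3 -c "
from h import *; rel()"
```

```text
t 9.25 along 118.1 across 0.1 z 107.0 mm xang 117.7 deg zt [ 0.001 -0.    -1.   ] F u,w,z [-1.1 -2.5  9.5] width -0.0 [ 0.03  0.57  1.83 -0.    0.75 -0.46]
t 9.55 along 121.0 across 0.1 z 107.0 mm xang 117.7 deg zt [ 0.001 -0.    -1.   ] F u,w,z [-1.  -2.6 10.1] width 0.0 [ 0.03  0.56  1.83 -0.    0.75 -0.45]
```

```bash
python3 -m pendant '[{"dp":[0.2,0,0],"dr":[0,0,0]},{"dp":[0.1,0,0],"dr":[0,0,0]},{"dp":[0,0,0],"dr":[0,0,0]}]' >/dev/null
python3 -c "
from h import *; rel()"
python3 -m pendant '[{"dp":[0.2,0,0],"dr":[0,0,0]},{"dp":[0.1,0,0],"dr":[0,0,0]},{"dp":[0,0,0],"dr":[0,0,0]}]' >/dev/null
python3 -c "
from h import *; rel()"
```

```text
t 9.85 along 124.0 across 0.0 z 107.0 mm xang 117.7 deg zt [ 0.001 -0.    -1.   ] F u,w,z [-0.9 -2.8  9.9] width 0.0 [ 0.03  0.56  1.83 -0.    0.75 -0.45]
t 10.15 along 127.0 across 0.0 z 107.0 mm xang 117.7 deg zt [ 0.001 -0.    -1.   ] F u,w,z [-0.2 -2.7 11. ] width -0.0 [ 0.04  0.56  1.83 -0.    0.75 -0.44]
```

```bash
python3 -m pendant '[{"dp":[0.2,0,0],"dr":[0,0,0]},{"dp":[0.1,0,0],"dr":[0,0,0]},{"dp":[0,0,0],"dr":[0,0,0]}]' >/dev/null
python3 -c "
from h import *; rel()"
python3 -m pendant '[{"dp":[0.2,0,0],"dr":[0,0,0]},{"dp":[0.1,0,0],"dr":[0,0,0]},{"dp":[0,0,0],"dr":[0,0,0]}]' >/dev/null
python3 - <<'E'
from h import *
rel()
d0=np.load("scene.npy");p,d=snapshot("scene")
u=np.array([-.4656,.885,0]);w=np.array([.885,.4656,0]);B=np.array([.6165,-.0245,0])
for D in(d0,d):
    q=cloud("scene",D)[D>0]-B; a,b=q@u,q@w
    # jaw side face towards camera +w: points at b~22mm, z .07-.1
    m=(abs(b-.022)<.007)&(q[:,2]>.07)&(q[:,2]<.1)&(a>-.08)&(a<.2); print(m.sum(),np.round(np.percentile(a[m],[1,3,50,97,99])*1e3,1))
    m=(abs(b)<.02)&(q[:,2]>.1)&(q[:,2]<.112)&(a>-.08)&(a<.2); print(m.sum(),np.round(np.percentile(a[m],[1,3,10])*1e3,1))
q=cloud("scene",d)[d>0]-B; 
cv2.imwrite("pics/g.png",cv2.resize(p[:,:,::-1][150:250,220:330],None,fx=6,fy=6,interpolation=3))
E
```

```text
t 10.45 along 129.5 across 0.5 z 107.0 mm xang 117.7 deg zt [ 0.002 -0.001 -1.   ] F u,w,z [-3.2 -1.9  8.1] width -0.0 [ 0.04  0.56  1.83 -0.    0.74 -0.44]
t 10.75 along 132.5 across 0.7 z 107.0 mm xang 117.7 deg zt [ 0.003 -0.    -1.   ] F u,w,z [-5.  -0.4  6.7] width 0.0 [ 0.05  0.56  1.84 -0.    0.74 -0.43]
243 [-45.5 -45.4  -5.3  41.8  43.6]
486 [-45.9 -45.7 -43.5]
202 [ 73.1  73.3 111.8 162.3 163.4]
484 [73.2 73.8 75.3]
```

View pics/g.png

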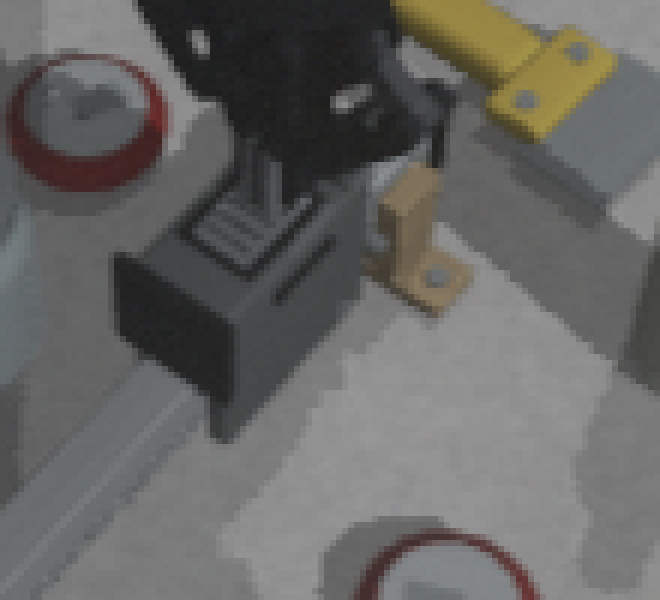

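The jaw has moved about 119–120 mm and its rear end now hides the pin (pixel 365,235). In the last 5 mm the tip slipped on the button while the resistance rose, so the jaw seems to be at the stop. I go on gently to the ridge to confirm.

```bash
python3 -m pendant '[{"dp":[0.2,0,0.05],"dr":[0,0,0]},{"dp":[0.1,0,0],"dr":[0,0,0]},{"dp":[0,0,0],"dr":[0,0,0]}]' >/dev/null
python3 -c "
from h import *; rel()"
python3 -m pendant '[{"dp":[0.2,0,0],"dr":[0,0,0]},{"dp":[0,0,0],"dr":[0,0,0]}]' >/dev/null
python3 -c "
from h import *; rel()"
```

```text
t 11.1 along 135.0 across 1.1 z 106.9 mm xang 117.7 deg zt [ 0.004 -0.001 -1.   ] F u,w,z [-6.4 -0.2 10.4] width 0.0 [ 0.05  0.56  1.84 -0.    0.74 -0.43]
t 11.3 along 137.0 across 1.2 z 106.9 mm xang 117.7 deg zt [ 0.004 -0.001 -1.   ] F u,w,z [-5.5 -0.3  9.9] width 0.0 [ 0.06  0.56  1.84 -0.    0.74 -0.43]
```

```bash
python3 -m pendant '[{"dp":[0.1,0,0],"dr":[0,0,0]},{"dp":[0.1,0,0],"dr":[0,0,0]},{"dp":[0,0,0],"dr":[0,0,0]}]' >/dev/null
python3 -c "
from h import *; rel()"
python3 -m pendant '[{"dp":[0.1,0,0],"dr":[0,0,0]},{"dp":[0,0,0],"dr":[0,0,0]}]' >/dev/null
python3 -c "
from h import *; rel()"
```

```text
t 11.6 along 138.2 across 1.2 z 106.9 mm xang 117.7 deg zt [ 0.005 -0.002 -1.   ] F u,w,z [-12.4  -1.4   8.7] width 0.0 [ 0.06  0.56  1.84 -0.    0.74 -0.42]
t 11.8 along 138.3 across 1.2 z 106.9 mm xang 117.7 deg zt [ 0.006 -0.002 -1.   ] F u,w,z [-19.7  -2.1   7.4] width 0.0 [ 0.06  0.56  1.84 -0.    0.74 -0.42]
```

The tip is firmly against the ridge and nothing gives, so the jaw is at the pin. I ease the push a little, keeping it forward, and lift straight up.

```bash
python3 -m pendant '[{"dp":[-0.1,0,0],"dr":[0,0,0]},{"dp":[0,0,-0.2],"dr":[0,0,0]},{"dp":[0,0,-0.2],"dr":[0,0,0]},{"dp":[0,0,-0.2],"dr":[0,0,0]},{"dp":[0,0,-0.2],"dr":[0,0,0]},{"dp":[0,0,-0.3],"dr":[0,0,0]},{"dp":[0,0,0],"dr":[0,0,0]}]' >/dev/null
python3 -c "
from h import *; rel()"
python3 -m pendant '[{"dp":[-0.2,0,-1],"dr":[0,0,0]},{"dp":[-1,0,-2],"dr":[0,0,0]},{"dp":[0,0,-4],"dr":[0,0,0]},{"dp":[0,0,-4],"dr":[0,0,0]},{"dp":[-4,0,0],"dr":[0,0,0]},{"dp":[-4,0,0],"dr":[0,0,0]},{"dp":[-4,0,0],"dr":[0,0,0]},{"dp":[0,0,0],"dr":[0,0,0]}]' >/dev/null
python3 - <<'E'
from h import *
rel()
d0=np.load("scene.npy");p,d=snapshot("scene")
u=np.array([-.4656,.885,0]);w=np.array([.885,.4656,0]);B=np.array([.6165,-.0245,0])
for D in(d0,d):
    q=cloud("scene",D)[D>0]-B; a,b=q@u,q@w
    m=(abs(b-.022)<.007)&(q[:,2]>.07)&(q[:,2]<.1)&(a>-.08)&(a<.2); print(m.sum(),np.round(np.percentile(a[m],[1,3,50,97,99])*1e3,1))
    m=(abs(b)<.02)&(q[:,2]>.1)&(q[:,2]<.112)&(a>-.08)&(a<.2); print(m.sum(),np.round(np.percentile(a[m],[1,3,10])*1e3,1))
for o in cut_out("button_top","scene")[:1]:
    m=o["region"]&(d>0);q=cloud("scene",d)[m];print(o["score"],np.round(np.median(q,0),4),np.median((q-B)@u))
cv2.imwrite("pics/i.png",cv2.resize(p[:,:,::-1][140:290,160:360],None,fx=4,fy=4,interpolation=3))
E
```

```text
t 12.5 along 140.1 across 0.1 z 116.8 mm xang 117.6 deg zt [ 0.  0. -1.] F u,w,z [-0.2  1.1  0.4] width 0.0 [ 0.06  0.54  1.84  0.    0.76 -0.42]
t 13.3 along 4.5 across -0.6 z 227.1 mm xang 117.5 deg zt [ 0.001 -0.    -1.   ] F u,w,z [-0.1 -1.4 -0.2] width -0.0 [-0.14  0.48  1.59 -0.    1.07 -0.62]
243 [-45.5 -45.4  -5.3  41.8  43.6]
486 [-45.9 -45.7 -43.5]
199 [ 73.6  73.9 112.4 162.1 163.3]
420 [73.1 73.6 74.6]
0.56 [0.5628 0.0807 0.1157] 0.11757331146241137
```

View pics/i.png

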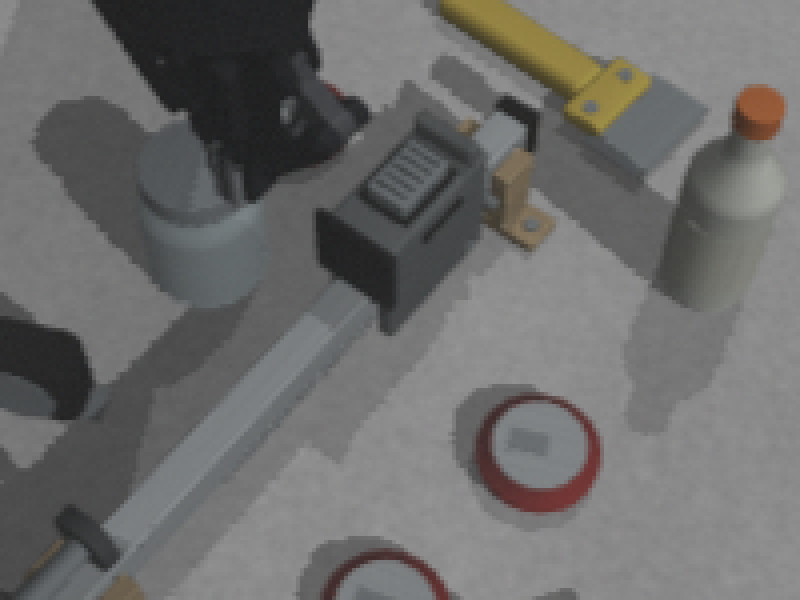

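The jaw stands at the pin, the button is up (115–116 mm), everything else is where it was, and the arm is clear.

```bash
python3 -c "
from workcell import *; print(hand_in())"
```

```text
the job is handed in; nothing more can be done
None
```

The job is handed in: the jaw went about 120 mm along the bar to the stop pin with the button held down. The button then sprang back up (about 116 mm) and the jaw stayed put; nothing around the clamp looked moved.

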